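# Release the napkin dispenser's lid with its key

### The arm

A 6-joint arm with a two-finger parallel gripper is mounted at the origin on the work surface. World frame = base frame: x ahead of the robot, y to its left, z up, the work surface at z = 0. Lengths are in m, angles in rad, forces in N, time in s.
With the tool pointing down it reaches from about 0.35 to 0.775 m from the base axis. Payload 7.3 kg.
Tool frame: the origin (TCP) lies at the very end of the fingers, on their centre line; the grasp point (between the pads) lies 19 mm behind it (robot.pinch_z is the distance from the TCP to the grasp point, in m); z points along the fingers, y is the line along which they close (so a half turn about z gives the same grasp; the last joint's range is limited). The gripper opens to 92 mm and grips with 3 to 60 N. Pads are 19 mm wide; open, the fingers measure 130 mm over their backs; the gripper's body (75 mm by 190 mm) begins 47 mm behind the grasp point.
Start: joints at [-1.283, 0.342, 1.524, -0, 1.275, -0.146], TCP at [0.221, -0.476, 0.227] pointing down, gripper open.
Joint ranges: [-2.53, 2.53], [-0.77, 2.02], [0.04, 2.7], [-1, 4.14], [0.28, 2.66], [-3.11, 3.11]. Speed limits (rad/s): [2.57, 2.57, 3.14, 3.14, 3.14, 3.14].

### API

Orientations are given as [roll, pitch, yaw] about the fixed x, y, z axes, in that order (R = Rz(yaw) Ry(pitch) Rx(roll)).
In Python, from cell import robot gives the robot as it stands.
- The arm moves only by the tool move_arm, never from a script. Its argument "motion" is a list of rows, each a list of 6 numbers: the shift along the tool's x, y, z in units of 0.1 m (1.0 is 0.1 m), then the turn, a rotation vector about the tool's x, y, z in units of pi rad (1.0 is pi rad). In form: [[dx, dy, dz, rx, ry, rz], ...]. A call has 1 to 12 rows; each row is the pose to reach, as a shift and turn from the pose commanded when the call began, along the tool's axes at that moment, turning the shorter way round; what a row does not reach only later rows make up. A row lasts 1/8 s, in which the tool goes at most 62.5 mm and 10.7 degrees, less where a joint would pass 70% of its speed; a pose out of reach is approached as far as the arm can. A call with a number of a shift or a turn outside -1 to 1 is refused whole. A call with a gripper value outside its range is refused whole. "fingers" is the opening, from -1 (shut) to 1 (fully open), set as the call begins (left out, the last holds). The fingers move at their own pace and stop on an object; "newtons" is the grip in N (left out, the last holds). Time passes only in rows, so rows that repeat a pose let the fingers close. It gives the time, the measured TCP pose, the force, the opening and the grip force at its end, in the units of the state.
- robot.observe(): the state, without advancing time (a new reading comes with each control period).
- robot.read_camera(name): name is "scene" or "top" or "wrist"; returns a dict with "image" (384x512x3 uint8, red, green, blue), "range_z" (384x512 float32, m along the optical axis (not along the pixel's ray), 0 where there is no reading), "vfov" (degrees; the focal length in pixels is half the picture's height over the tangent of half this angle, whatever the lens; pixels are square), "cx", "cy" (the principal point, pixels), "k1" (the pictures are not rectified: a ray, as slopes to the right and down, at radius r is drawn at 1 + k1 r^2 times it, then the intrinsics apply), "extrinsics" (4x4, takes a point from camera to world coordinates); the wrist camera has in their place "hand_eye" (4x4, takes a point from camera to tool coordinates, whose origin is the TCP and whose axes are the flange's). Camera axes: x right, y up, looking along -z (the intrinsics and any distortion apply to the point x, -y, -z); pixel columns grow to the right and rows downward; lengths in m; the calibration is good to about 2 mm. A picture is of the moment at which its call begins: read the wrist's pose just before it.
- robot.hand_in(): hands the job in; it is judged then, once.
The state is a dict: "time": time; "qpos": joint angles; "qvel": joint speeds; "joint_efforts": joint torques, N m; "tool_pos": TCP position; "tool_rot": TCP orientation; "contact_force": force on the tool from outside, world axes, zero at the start; "torque": the same for the moment, N m; "opening": finger opening in m; "grip_force": force on a finger pad.
Only numpy, scipy, OpenCV 4.12 (cv2) and the standard library are available. Lean on these libraries where they do the work, as an engineer would, in place of code of your own. Each camera call takes 0.05 s, during which the arm holds its last target. There are 200 camera calls.

### The job

Open the napkin dispenser for refilling: pull the release key out of its keeper and push its dowel squarely through one of the two small holes in the sloping back until the sprung catch behind it lets the lid fly open. The catch sits behind only one of the two holes and you cannot see which, so feel for it: if the hole resists stiffly, that is the lid-tension adjuster, so do not force it in but try the other hole. Then push the key fully home in its keeper again, let go, and leave the tableware around it where it is.

Things in the scene. Friction and masses are not known exactly. Their poses are not given: they have to be found in the camera images.
- dispenser: Steel napkin dispenser, fixed: 200 (x) x 160 (y) mm, 105 high. Origin: centre of its underside, z up, +x from the sloping back (robot side) to the lid hinge. The back, a plate 6 mm thick, rises from z 45 mm at x -100 to z 102 at x -18; outward normal (-0.574, 0, 0.819), 35 deg from vertical. Push the dowel along (0.574, 0, -0.819) of this frame. The flat lid covers x -20 to +100 mm.
- hole_left (a point): Centre, on the outer surface of the sloping back, of the hole at y = +35 mm of the dispenser frame (x -59, z 74 mm). 12 mm diameter, rim chamfered 2 mm, axis square to the plate. Hidden 14 mm below the surface is a 20 mm square pad: of the catch behind one hole, of the stiff adjuster behind the other, drawn at random.
- hole_right (a point): The same for the hole on the -y side (y = -35 mm in the dispenser frame).
- inner_left (a point): Point on the axis of the left hole, 14 mm below the outer surface, where the dowel's tip meets the pad. The catch's pad resists with about 2 N at first and 7 N when it lets the lid go, after 6 to 8 mm of travel; it stops at about 12 mm. The adjuster's pad resists with 7 N at first, then 5.5 N more per mm.
- inner_right (a point): The same for the right hole.
- lid (a joint): Angle of the lid, rad: 0 = shut and caught; when the catch is released its spring opens it to 1.25 (upright, leaning a little away from the robot) and it stays open. Hinged along the top edge at the dispenser's +x end.
- adjuster (a joint): How far the tension adjuster's pad has been pushed in, m: 0 at rest, springs back. It does not tell which hole it is behind. More than 4.5 mm (about 31 N) spoils the setting.
- key_mid (a point): Middle of the release key, 125 mm long, 80 g. z runs along the key from dowel tip to grip end, x across the grip's 14 mm thickness, y across its 32 mm width. Steel dowel, 8 mm diameter, tip tapered, 55 mm long; then the flat grip, 14 x 32 x 70 mm, its last 45 mm clear of the keeper. It starts upright, fully home, axes along the keeper's, pushed 1.5 mm to -y by the ball.
- key_tip (a point): Centre of the dowel's tip, 62.5 mm below key_mid along the key.
- keeper: Black block 50 (x) x 70 (y) x 85 mm high, fixed. Origin: centre of its underside, z up. In its top a cutout 17 (x) x 35 (y) mm, 25 deep, rim chamfered 3 mm, takes the lower 25 mm of the key's grip; below it is a 14 mm hole for the dowel. A sprung ball in the +y wall grips the key: 5 to 15 N to press it home or pull it out. Key home: key_mid is 67.5 mm above this origin.
- salt_mid (a point): Middle of the white ceramic salt shaker, 40 mm diameter, 71 mm high, loose on the table (leave alone).
- pepper_mid (a point): Middle of the steel pepper shaker, same shape (leave alone).
- tumbler_rim (a point): Centre of the rim of a clear glass tumbler, 72 mm diameter, 88 mm high, loose on the table (leave alone).
- spoon_grip (a point): Grip of a steel spoon, 170 mm long, lying on the table (leave alone).
- bowl_rim (a point): Centre of the rim of a clear glass bowl, 130 mm diameter, 45 mm high, loose on the table (leave alone).
Mind the look-alikes: they are no part of the job. There is more than one size of the part that bears key_mid; the job needs the middle-sized.

How it is judged:
On the way, in this order (a step that is already met when the one before it is completed fails the run):
1. the key's dowel is through one of the two holes and at the pad behind it, the lid still shut ((distance between key_tip and inner_left below 0.006 m or distance between key_tip and inner_right below 0.006 m) and value of joint lid below 0.1 rad), for 0.05 s.
2. the lid flies open while the dowel is in the hole ((distance between key_tip and inner_left below 0.06 m or distance between key_tip and inner_right below 0.06 m) and value of joint lid above 0.9 rad), for 0.05 s.
At the end, for the whole second after the job is handed in: the lid is open (past 0.9 rad) and the key is back in its keeper, upright (within 0.08 rad), centred within 4 mm and within 3 mm of fully home (value of joint lid above 0.9 rad and horizontal distance between key_mid and keeper below 0.004 m and z of key_mid in the frame of keeper between 0.062 and 0.0705 m and angle between key_mid's own z axis and vertical below 0.08 rad); the robot touches nothing.
It fails at once if the tension adjuster is forced in by more than 4.5 mm (value of joint adjuster above 0.0045 m).
It fails at once if a shaker, the tumbler, the spoon or the bowl is moved by more than 30 mm (distance of any of salt_mid, pepper_mid, tumbler_rim, spoon_grip, bowl_rim from where it was at the start of the episode above 0.03 m).
It also fails if it takes over 64 s, if anything falls off the work surface, if the arm or the gripper's body presses on something with over 40 N, if the wrist force passes 120 N, or if a joint passes its speed limit or range.

## Working session

There is one attempt and no reset: what is moved stays moved. The work goes in short steps, Python scripts to look and compute and a tool call to move; the robot and the scene stay as the last step left them, time stands still between calls to the robot, and variables do not carry over. Pictures are saved under pics/ and viewed, at most 10 in all, crops included, and the job is handed in when it is done.

Besides the shell and the picture viewer there is one more tool, called after "Emit:" as name(argument=value, ...), one argument or row to a line, values as JSON. move_arm: Moves the arm, as the interface text tells. Shifts and turns lie within -1 to 1; 1 stands for 0.1 m of shift or pi rad of turn. Its arguments: {"type":"object","properties":{"motion":{"type":"array"},"fingers":{"type":"number"},"newtons":{"type":"number"}},"required":["motion"]}

```bash
mkdir -p pics; cat > h.py <<'E'
import numpy as np, cv2
from cell import robot
from scipy.spatial.transform import Rotation as R
def tool():
    s=robot.observe(); T=np.eye(4); T[:3,3]=s['tool_pos']; r=np.array(s['tool_rot'])
    T[:3,:3]=R.from_euler('xyz',r).as_matrix() if r.size==3 else r
    return T
def cam(n):
    T=tool(); c=robot.read_camera(n); c['T']=T@c['hand_eye'] if n=='wrist' else np.array(c['extrinsics']); return c
def cloud(c):
    h,w=c['image'].shape[:2]; v,u=np.mgrid[:h,:w]; return pts(c,u,v,c['range_z'])
def rays(c,u,v):
    f=c['image'].shape[0]/2/np.tan(np.radians(c['vfov'])/2)
    x=(np.asarray(u,float)-c['cx'])/f; y=(np.asarray(v,float)-c['cy'])/f; a,b=x,y
    for _ in range(8):
        k=1+c['k1']*(a*a+b*b); a,b=x/k,y/k
    return np.stack([a,-b,-np.ones_like(a)],-1)
def pts(c,u,v,z):
    return (rays(c,u,v)*np.asarray(z)[...,None])@c['T'][:3,:3].T+c['T'][:3,3]
def plane(c,u,v,z):
    d=rays(c,u,v)@c['T'][:3,:3].T; o=c['T'][:3,3]; return o+d*((z-o[2])/d[...,2])[...,None]
def save(n,im,s=1): cv2.imwrite('pics/'+n,cv2.resize(im[...,::-1],None,fx=s,fy=s,interpolation=cv2.INTER_CUBIC))
E
python3 - <<'E'
from h import *
import pickle
s=robot.observe(); print({k:np.round(v,3) for k,v in s.items()}, robot.pinch_z)
for n in ('scene','top'):
    c=cam(n); save(n+'0.png',c['image'],1.5); pickle.dump({k:c[k] for k in c},open(n+'.pkl','wb')); print(n,c['vfov'],c['T'].round(3).tolist())
E
```

```text
{'time': np.float64(0.0), 'qpos': array([-1.283,  0.343,  1.525, -0.   ,  1.275, -0.146]), 'qvel': array([-0.001,  0.   , -0.   ,  0.001, -0.003, -0.001]), 'joint_efforts': array([ -0.   , -43.124, -24.422,   0.072,   0.056,  -0.   ]), 'tool_pos': array([ 0.221, -0.476,  0.226]), 'tool_rot': array([-3.14 , -0.   ,  0.434]), 'contact_force': array([-0.825,  0.128,  1.003]), 'torque': array([ 0.017,  0.007, -0.035]), 'grip_force': np.float64(0.0), 'opening': np.float64(0.092)} 0.0188
scene 44.09809751473154 [[-0.715, -0.557, 0.423, 1.052], [0.699, -0.579, 0.419, 0.463], [0.012, 0.595, 0.803, 0.973], [0.0, 0.0, 0.0, 1.0]]
top 54.5058770197994 [[0.014, 0.991, -0.134, 0.476], [-0.999, 0.018, 0.028, -0.015], [0.03, 0.133, 0.991, 0.93], [0.0, 0.0, 0.0, 1.0]]
```

View pics/scene0.png

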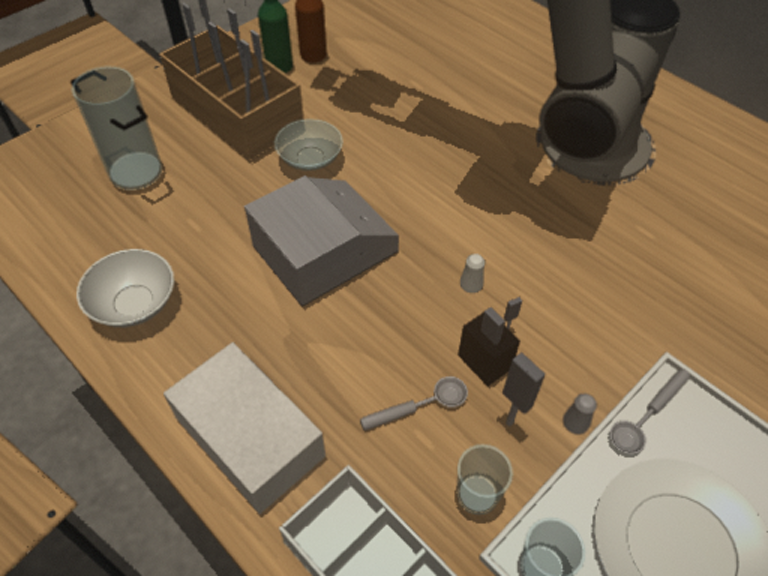

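View pics/top0.png

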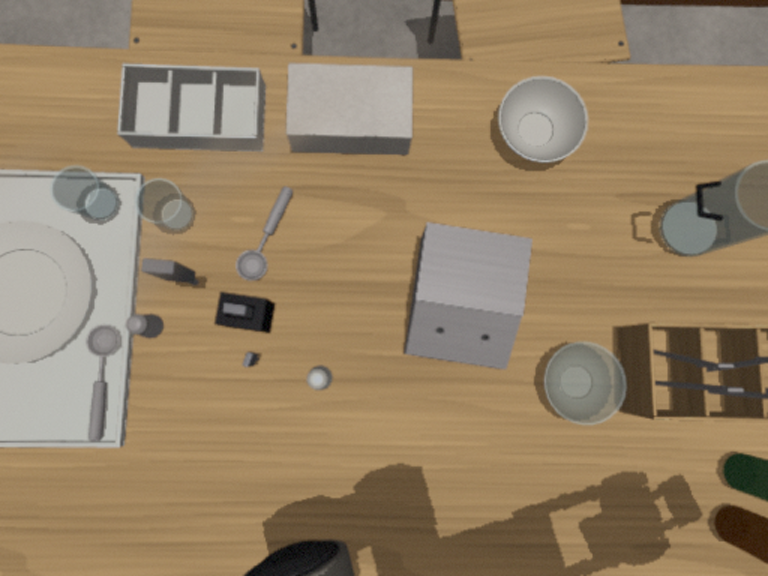

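The key in the keeper is at top px (235,310) and scene px (490,322). The look-alikes are a small loose one at top (250,358), scene (513,308), and a large one at top (165,270), scene (522,385). By the description I want the middle-sized key in the black keeper. The dispenser holes are at top px (440,330) and (486,337). Next I measure these.

```bash
python3 - <<'E'
from h import *
import pickle
c=pickle.load(open('top.pkl','rb')); P=cloud(c); Z=P[...,2]; im=c['image']
hsv=cv2.cvtColor(im,cv2.COLOR_RGB2HSV)
def reg(x0,x1,y0,y1):
    m=np.zeros(Z.shape,bool); m[int(y0/1.5):int(y1/1.5),int(x0/1.5):int(x1/1.5)]=1; return m&(c['range_z']>0)
def rect(m,n):
    p=P[m]; r=cv2.minAreaRect(p[:,:2].astype(np.float32)); print(n,m.sum(),'z',np.median(p[:,2]).round(4),'rect c',np.round(r[0],4),'size',np.round(r[1],4),'ang',round(r[2],2))
b=reg(205,285,280,345)
rect(b&(abs(Z-.085)<.008),'keepertop'); rect(b&(abs(Z-.130)<.012),'keytop')
print('zmax key',np.percentile(Z[b],99))
d=reg(395,540,215,375); rect(d&(abs(Z-.105)<.005),'lid')
rect(d&(Z>.03)&(Z<.1),'slope')
for n,r in (('small',(238,262,345,370)),('large',(135,205,250,290)),('salt',(300,335,360,395)),('pepper',(120,165,310,340)),('bowl',(540,630,335,430)),('spoon',(235,300,180,285)),('tumbler',(135,195,175,235))):
    m=reg(*r)&(Z>.012); p=P[m]; print(n,p.min(0).round(3),p.max(0).round(3))
for n,r in (('hA',(430,450,322,338)),('hB',(476,496,328,346))):
    m=reg(*r); g=im.astype(int).sum(2); dk=m&(g<np.percentile(g[m],50)-60); v,u=np.nonzero(dk); print(n,len(u),u.mean(),v.mean(),plane(c,u.mean(),v.mean(),.074).round(4))
# slope plane normal
m=d&(Z>.05)&(Z<.098)&(c['range_z']>0); v,u=np.nonzero(m)
p=P[m]; k=reg(415,510,305,355)&m; q=P[k]; n=np.linalg.svd(q-q.mean(0))[2][2]; print('n',n,q.mean(0))
crop=im[180:250,80:220]; save('crop1.png',crop,5)
E
```

```text
keepertop 567 z 0.0843 rect c [0.5404 0.1777] size [0.0698 0.0499] ang 82.89
keytop 106 z 0.1291 rect c [0.5403 0.1762] size [0.0316 0.014 ] ang 82.94
zmax key 0.13044711053645405
lid 3793 z 0.1049 rect c [ 0.6054 -0.173 ] size [0.1615 0.1269] ang 81.97
slope 2601 z 0.072 rect c [ 0.5683 -0.1683] size [0.1602 0.1989] ang 82.15
small [0.459 0.157 0.018] [0.48  0.171 0.085]
large [0.582 0.248 0.012] [0.643 0.366 0.174]
salt [0.422 0.041 0.013] [0.46  0.078 0.075]
pepper [0.499 0.318 0.012] [0.545 0.374 0.073]
bowl [ 0.377 -0.432  0.012] [ 0.516 -0.293  0.05 ]
spoon [0.597 0.118 0.012] [0.756 0.204 0.022]
tumbler [0.67  0.273 0.012] [0.77  0.374 0.09 ]
hA 19 292.8421052631579 219.68421052631578 [ 0.5166 -0.1249  0.074 ]
hB 21 323.14285714285717 224.52380952380952 [ 0.5066 -0.1946  0.074 ]
n [-0.57068597  0.07774385  0.81747992] [ 0.51489379 -0.15529057  0.0756364 ]
```

View pics/crop1.png

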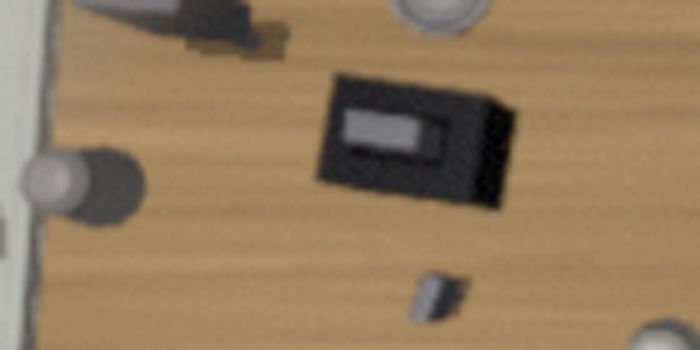

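The crop shows the middle key, its 32x14 mm grip standing in the black keeper. In full-picture top coordinates the small key is around (250,358) and the large one is upper left. Sizes and heights agree with the description. I move over the dispenser for a closer look at the holes on the way.

Emit:
move_arm(
  motion=[
    [0,0,-0.8,0,0,-0.322],
    [0,0,-0.8,0,0,-0.322],
    [0,0,-0.8,0,0,-0.322],
    [0,0,-0.8,0,0,-0.322],
    [0,0,-0.8,0,0,-0.322],
    [0,0,-0.8,0,0,-0.322],
    [0,0,-0.8,0,0,-0.322],
  ],
  fingers=0.0,
  newtons=40,
)

```text
time: 0.98
tool_pos: [0.2207, -0.4762, 0.3064]
tool_rot: [-3.141, -0.001, 1.445]
contact_force: [-0.4, 0.2, 0.0]
opening: 0.0462
grip_force: 0.0
```

Emit:
move_arm(
  motion=[
    [0.85,0.445,0,0,0,0],
    [0.85,0.445,0,0,0,0],
  ],
)

```text
time: 1.23
tool_pos: [0.2762, -0.3958, 0.3065]
tool_rot: [-3.142, -0.001, 1.444]
contact_force: [-0.2, 0.5, -0.8]
opening: 0.0461
grip_force: 0.0
```

Emit:
move_arm(
  motion=[
    [0.85,0.445,0,0,0,0],
    [0.85,0.445,0,0,0,0],
  ],
)

```text
time: 1.48
tool_pos: [0.3312, -0.3167, 0.3068]
tool_rot: [3.141, -0.0, 1.445]
contact_force: [-0.2, 0.2, -0.2]
opening: 0.046
grip_force: 0.0
```

Emit:
move_arm(
  motion=[
    [0.85,0.445,0,0,0,0],
    [0.85,0.445,0,0,0,0],
  ],
)

```text
time: 1.72
tool_pos: [0.386, -0.2378, 0.3068]
tool_rot: [3.141, -0.0, 1.445]
contact_force: [-0.3, -0.4, 0.1]
opening: 0.0459
grip_force: 0.0
```

Emit:
move_arm(
  motion=[
    [0.85,0.445,0,0,0,0],
    [0.85,0.445,0,0,0,0],
    [0.85,0.445,0,0,0,0],
    [0.85,0.445,0,0,0,0],
  ],
)

```text
time: 2.22
tool_pos: [0.4395, -0.1617, 0.3065]
tool_rot: [-3.141, 0.0, 1.445]
contact_force: [0.1, 0.1, -0.6]
opening: 0.0456
grip_force: 0.0
```

```bash
python3 - <<'E'
from h import *
import pickle
c=cam('wrist'); print(c['T'].round(3).tolist(), np.round(c['hand_eye'],3).tolist(),tool().round(4).tolist()); save('w1.png',c['image'],1.25); pickle.dump(dict(c),open('w1.pkl','wb'))
E
```

```text
[[0.992, 0.122, 0.031, 0.448], [-0.125, 0.961, 0.247, -0.095], [0.0, -0.249, 0.969, 0.464], [0.0, 0.0, 0.0, 1.0]] [[0.0, 0.969, 0.248, 0.067], [1.0, -0.0, -0.001, 0.0], [-0.001, 0.248, -0.969, -0.157], [0.0, 0.0, 0.0, 1.0]] [[0.1266, 0.992, -0.0004, 0.4394], [0.992, -0.1266, -0.0004, -0.1621], [-0.0004, -0.0004, -1.0, 0.3066], [0.0, 0.0, 0.0, 1.0]]
```

View pics/w1.png

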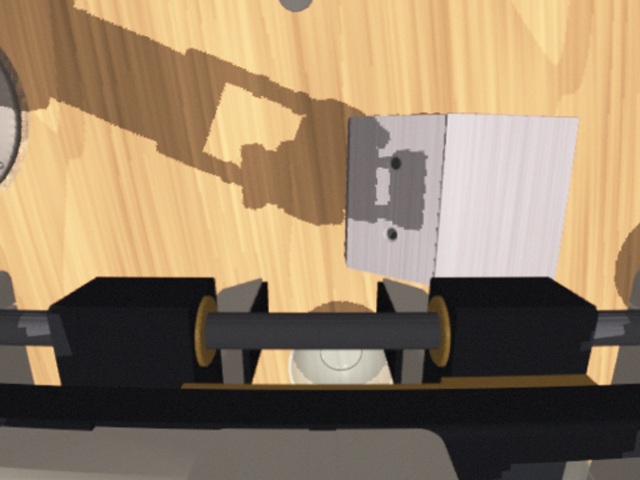

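The wrist view shows both holes in the slope at displayed px (396,163) for left (+y) and (392,234) for right. I locate them more exactly.

```bash
python3 - <<'E'
from h import *
import pickle
c=pickle.load(open('w1.pkl','rb')); P=cloud(c); g=c['image'].astype(int).sum(2)
for n,(u0,v0) in (('L',(317,130)),('R',(314,187))):
    s=g[v0-8:v0+9,u0-8:u0+9]; print(s.min(),np.median(s))
    m=s<s.min()+.35*(np.median(s)-s.min()); k,lab,st,ce=cv2.connectedComponentsWithStats(m.astype(np.uint8)); i=1+np.argmax(st[1:,4]); u,v=ce[i]+[u0-8,v0-8]
    print(n,st[i],u,v,plane(c,u,v,.074).round(4), plane(c,u,v,.071).round(4))
Z=P[...,2]; m=(Z>.1)&(Z<.11); m[:,:280]=0;m[225:]=0; p=P[m]; print(p[:,2].mean(),p.min(0),p.max(0))
q=P[100:205,285:345].reshape(-1,3); q=q[(q[:,2]>.055)&(q[:,2]<.095)]; nn=np.linalg.svd(q-q.mean(0))[2][2]; print(nn,q.mean(0),len(q), np.median(q@nn))
for h in ([.5147,-.1255,.074],[.5051,-.1949,.074]): print(np.dot(nn,h)-q.mean(0)@nn)
E
```

```text
121 330.0
L [ 4  4  7  9 51] 316.1764705882353 130.2549019607843 [ 0.5157 -0.1243  0.074 ] [ 0.5162 -0.1245  0.071 ]
123 562.0
R [ 5  4  6  9 43] 313.4651162790698 186.90697674418604 [ 0.5065 -0.1937  0.074 ] [ 0.507  -0.1944  0.071 ]
0.10446798542817093 [ 0.53718449 -0.25072201  0.10000506] [ 0.6771583  -0.08442358  0.10780557]
[-0.57052997  0.07834812  0.81753111] [ 0.51404808 -0.15110356  0.074987  ] 5464 -0.243536297617873
0.0008271461966672666
0.0008668741542387781
```

Emit:
move_arm(
  motion=[
    [0.872,0.143,0.266,0,0,0],
    [0.872,0.143,0.266,0,0,0],
  ],
)

```text
time: 2.52
tool_pos: [0.4645, -0.0762, 0.2794]
tool_rot: [-3.141, -0.0, 1.443]
contact_force: [0.5, -0.9, 0.7]
opening: 0.0461
grip_force: 0.0
```

Emit:
move_arm(
  motion=[
    [0.872,0.143,0.266,0,0,0],
    [0.872,0.143,0.266,0,0,0],
  ],
)

```text
time: 2.78
tool_pos: [0.4899, 0.009, 0.2527]
tool_rot: [-3.141, -0.0, 1.444]
contact_force: [-0.0, -0.4, -0.1]
opening: 0.0458
grip_force: 0.0
```

Emit:
move_arm(
  motion=[
    [0.672,0.143,0.266,0,0,0],
    [0.672,0.143,0.266,0,0,0],
    [0.672,0.143,0.266,0,0,0],
    [0.672,0.143,0.266,0,0,0],
  ],
)

```text
time: 3.28
tool_pos: [0.5127, 0.0714, 0.2275]
tool_rot: [3.141, 0.0, 1.443]
contact_force: [-0.1, 0.2, -0.2]
opening: 0.0461
grip_force: 0.0
```

```bash
python3 - <<'E'
from h import *
c=cam('wrist'); P=cloud(c); Z=P[...,2]; X=P[...,0];Y=P[...,1]
near=(abs(X-.54)<.06)&(abs(Y-.177)<.06)&(c['range_z']>0)
for a,b in ((.080,.090),(.122,.136)):
    m=near&(Z>a)&(Z<b); p=P[m]
    if len(p)<10: print(len(p));continue
    r=cv2.minAreaRect(p[:,:2].astype(np.float32)); print(len(p),p[:,2].mean(),r)
print(tool().round(4).tolist()); save('w2.png',c['image'],1.2)
E
```

```text
3611 0.08413989427444205 ((0.5395582318305969, 0.1776924431324005), (0.06978780776262283, 0.05075879395008087), 82.7667465209961)
845 0.128968559878413 ((0.5391200184822083, 0.1755552589893341), (0.03193414583802223, 0.013927683234214783), 83.42853546142578)
[[0.1273, 0.9919, 0.0012, 0.5128], [0.9919, -0.1273, -0.0005, 0.0714], [-0.0003, 0.0012, -1.0, 0.2276], [0.0, 0.0, 0.0, 1.0]]
```

View pics/w2.png

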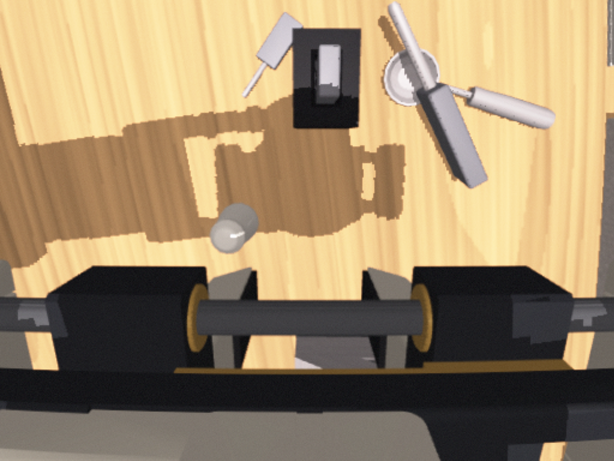

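The view shows the key in its keeper at (328,75). The small key (270,50) and the large key (440,110) have toppled and lie on the table, clear of the grasp. I go on to the grasp.

Emit:
move_arm(
  motion=[
    [0.9,0.134,0,0,0,0],
    [0.9,0.134,0,0,0,0],
    [0.9,0.134,0.5,0,0,0],
  ],
)

```text
time: 3.7
tool_pos: [0.5405, 0.1617, 0.1803]
tool_rot: [3.131, -0.003, 1.446]
contact_force: [0.8, -0.1, -0.9]
opening: 0.0462
grip_force: 0.0
```

Emit:
move_arm(
  motion=[
    [0.17,0,0.2,0,0,0],
    [0.17,0,0.5,0,0,0],
    [0.17,0,0.866,0,0,0],
    [0.17,0,0.866,0,0,0],
    [0.17,0,0.866,0,0,0],
  ],
)

```text
time: 4.32
tool_pos: [0.5404, 0.1769, 0.0919]
tool_rot: [3.139, -0.001, 1.444]
contact_force: [-0.0, -0.0, 0.2]
opening: 0.0458
grip_force: 0.0
```

```bash
python3 -c "
from h import *
print(tool().round(4).tolist()); s=robot.observe(); print(s['contact_force'],s['qpos'])"
```

```text
[[0.1261, 0.992, 0.0023, 0.5404], [0.992, -0.1261, 0.0002, 0.1769], [0.0005, 0.0022, -1.0, 0.0919], [0.0, 0.0, 0.0, 1.0]]
[-0.03936669 -0.03137784  0.17512415] [ 1.81762671e-01  5.56192029e-01  1.58057772e+00 -1.94327485e-04
  1.00255008e+00  3.08288070e-01]
```

Emit:
move_arm(
  motion=[
    [0,0,0,0,0,0],
    [0,0,0,0,0,0],
    [0,0,0,0,0,0],
    [0,0,0,0,0,0],
    [0,0,0,0,0,0],
    [0,0,0,0,0,0],
  ],
  fingers=-1,
  newtons=50,
)

```text
time: 5.08
tool_pos: [0.5394, 0.1776, 0.0905]
tool_rot: [3.141, -0.0, 1.445]
contact_force: [-0.7, -0.4, 3.9]
opening: 0.0139
grip_force: 50.0
```

Emit:
move_arm(
  motion=[
    [0,0,-0.1,0,0,0],
    [0,0,-0.2,0,0,0],
    [0,0,-0.3,0,0,0],
    [0,0,-0.5,0,0,0],
    [0,0,-0.8,0,0,0],
    [0,0,-1,0,0,0],
    [0,0,-1,0,0,0],
  ],
)

```text
time: 5.95
tool_pos: [0.5402, 0.1776, 0.1923]
tool_rot: [3.138, -0.001, 1.445]
contact_force: [-0.2, -1.1, -1.5]
opening: 0.0136
grip_force: 50.0
```

```bash
python3 -c "
from h import *
T=tool();print(T.round(4).tolist()); s=robot.observe(); print(s['contact_force'],s['opening'])
for n in ('scene','top'):
  c=cam(n); P=cloud(c); L=(P-T[:3,3])@T[:3,:3]; L0=L
  for a,b in ((-.030,-.02),(-.018,-.01),(-.01,.03),(.03,.055),(.055,.084)):
    m=(abs(L[...,0])<.03)&(abs(L[...,1])<.03)&(L[...,2]>a)&(L[...,2]<b)&(c['range_z']>0); p=L[m]; print(n,a,b,len(p), p.mean(0).round(4) if len(p) else '', (p.min(0).round(4),p.max(0).round(4)) if len(p) else '')
  if n=='scene': save('s2.png',c['image'],1.5)
"
```

```text
[[0.1251, 0.9921, 0.0041, 0.5402], [0.9921, -0.1251, 0.0006, 0.1776], [0.0011, 0.004, -1.0, 0.1923], [0.0, 0.0, 0.0, 1.0]]
[-0.22136739 -1.06713959 -1.48014641] 0.013571916780421798
scene -0.03 -0.02 18 [ 0.0105  0.0185 -0.0248] (array([ 0.0074,  0.0072, -0.0299]), array([ 0.0121,  0.0249, -0.02  ]))
scene -0.018 -0.01 31 [ 0.0112  0.0066 -0.0141] (array([ 0.0034, -0.0202, -0.018 ]), array([ 0.0145,  0.0235, -0.011 ]))
scene -0.01 0.03 114 [0.0073 0.0035 0.0124] (array([-0.0156, -0.0137, -0.0098]), array([0.015 , 0.0165, 0.0292]))
scene 0.03 0.055 20 [-0.0004  0.0022  0.0449] (array([-0.004 , -0.0015,  0.0302]), array([0.007 , 0.0053, 0.0545]))
scene 0.055 0.084 27 [-0.0003  0.0013  0.0687] (array([-0.0057, -0.0029,  0.0551]), array([0.0018, 0.0048, 0.0824]))
top -0.03 -0.02 7 [-0.0173 -0.0004 -0.0244] (array([-0.0176, -0.0048, -0.0284]), array([-0.0163,  0.0051, -0.0209]))
top -0.018 -0.01 5 [-0.0172  0.0006 -0.0142] (array([-0.0174, -0.0036, -0.017 ]), array([-0.0169,  0.0064, -0.0107]))
top -0.01 0.03 33 [-0.0171  0.0006  0.0089] (array([-0.0177, -0.0058, -0.0099]), array([-0.0159,  0.0074,  0.0285]))
top 0.03 0.055 1 [-0.0171 -0.0042  0.0307] (array([-0.0171, -0.0042,  0.0307]), array([-0.0171, -0.0042,  0.0307]))
top 0.055 0.084 0
```

View pics/s2.png

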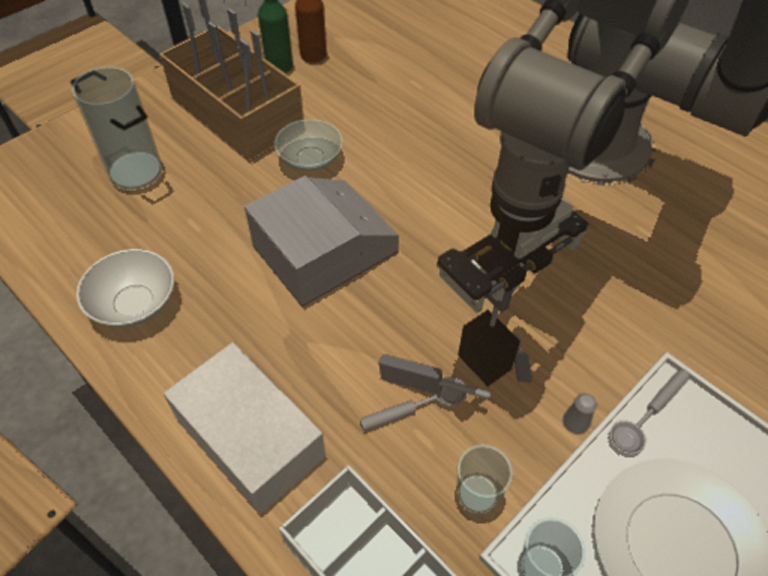

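The key is out of the keeper and held, dowel down above the keeper at px (492,310). The tableware is undisturbed. I carry it over to the left hole.

Emit:
move_arm(
  motion=[
    [0,0,-0.5,0,0,0],
    [-0.2,0,-0.7,0,0,0],
  ],
)

```text
time: 6.3
tool_pos: [0.5371, 0.1583, 0.2614]
tool_rot: [3.14, -0.001, 1.447]
contact_force: [0.2, 0.8, -1.4]
opening: 0.0141
grip_force: 50.0
```

Emit:
move_arm(
  motion=[
    [-0.5,-0.12,0,0,0,0],
    [-0.95,-0.23,0,0,0,0],
  ],
)

```text
time: 6.55
tool_pos: [0.501, 0.0651, 0.2591]
tool_rot: [-3.14, 0.001, 1.446]
contact_force: [0.4, -0.5, -1.1]
opening: 0.0137
grip_force: 50.0
```

Emit:
move_arm(
  motion=[
    [-0.5,-0.12,0,0,0,0],
    [-0.95,-0.23,0,0,0,0],
  ],
)

```text
time: 6.8
tool_pos: [0.4661, -0.0265, 0.2591]
tool_rot: [-3.139, 0.0, 1.445]
contact_force: [1.0, -0.2, -1.4]
opening: 0.0137
grip_force: 50.0
```

Emit:
move_arm(
  motion=[
    [-0.5,-0.12,0,0,0,0],
    [-0.92,-0.23,0,0,0,0],
    [-0.92,-0.23,0,0,0,0],
    [-0.92,-0.23,0,0,0,0],
  ],
)

```text
time: 7.3
tool_pos: [0.4329, -0.1131, 0.2596]
tool_rot: [-3.14, -0.001, 1.445]
contact_force: [-0.2, 0.2, -1.0]
opening: 0.0137
grip_force: 50.0
```

```bash
cat >> h.py <<'E'
HL=np.array([.5156,-.1248,.074]); HR=np.array([.506,-.1944,.074]); KT=np.array([-.0015,0,.0855])
a=np.radians(7.85); D=np.array([.5736*np.cos(a),-.5736*np.sin(a),-.8192]); XT=np.array([np.sin(a),np.cos(a),0])
RG=np.stack([XT,np.cross(D,XT),D],1)
def goal(h,back,off=(0,0)):  # tip 'back' m above surface
    G=np.eye(4); G[:3,:3]=RG; G[:3,3]=h-D*back-RG@KT+RG@[off[0],off[1],0]; return G
def delta(G,T=None):
    T=tool() if T is None else T
    M=np.linalg.inv(T)@G; return np.round(np.r_[M[:3,3]*10,R.from_matrix(M[:3,:3]).as_rotvec()/np.pi],4).tolist()
E
python3 -c "
from h import *
print(tool().round(4).tolist()); print(delta(goal(HL,.05)));print(goal(HL,.05))"
```

```text
[[0.1256, 0.9921, -0.0011, 0.4329], [0.9921, -0.1256, 0.0009, -0.1131], [0.0008, -0.0012, -1.0, 0.2596], [0.0, 0.0, 0.0, 1.0]]
[0.0108, 0.0591, 0.7462, -0.1948, -0.0013, 0.0033]
[[ 0.13658011  0.8115233   0.56822481  0.43881041]
 [ 0.99062903 -0.11188643 -0.07834235 -0.11269867]
 [ 0.          0.5736     -0.8192      0.1850016 ]
 [ 0.          0.          0.          1.        ]]
```

Emit:
move_arm(
  motion=[
    [0,0,0,-0.05,0,0.001],
    [0.01,0.06,0.1,-0.1,-0.001,0.002],
    [0.011,0.06,0.3,-0.15,-0.001,0.003],
    [0.011,0.059,0.5,-0.195,-0.001,0.003],
    [0.011,0.059,0.746,-0.195,-0.001,0.003],
    [0.011,0.059,0.746,-0.195,-0.001,0.003],
    [0.011,0.059,0.746,-0.195,-0.001,0.003],
  ],
)

```text
time: 8.18
tool_pos: [0.4401, -0.1128, 0.1867]
tool_rot: [2.528, 0.0, 1.437]
contact_force: [-0.2, -0.4, -0.3]
opening: 0.0137
grip_force: 50.0
```

```bash
python3 - <<'E'
from h import *
T=tool();print(T.round(4).tolist(),delta(goal(HL,.05)),robot.observe()['contact_force'])
tip=T[:3,3]+T[:3,:3]@KT; print('tip',tip)
for n in ('scene','top'):
  c=cam(n); P=cloud(c); L=(P-T[:3,3])@T[:3,:3]
  for a,b in ((.03,.05),(.05,.07),(.07,.1)):
    m=(abs(L[...,0])<.02)&(abs(L[...,1])<.02)&(L[...,2]>a)&(L[...,2]<b)&(c['range_z']>0); p=L[m]; print(n,a,b,len(p), p.mean(0).round(4) if len(p) else '', (p.min(0).round(4),p.max(0).round(4)) if len(p) else '')
  # pixel of expected tip & crop
  f=c['image'].shape[0]/2/np.tan(np.radians(c['vfov'])/2)
  q=np.linalg.inv(c['T'])@np.r_[tip,1]; x,y=q[0]/-q[2],-q[1]/-q[2]; k=1+c['k1']*(x*x+y*y); u,v=f*x*k+c['cx'],f*y*k+c['cy']; print(u,v)
  u,v=int(u),int(v); save(n+'tip.png',c['image'][max(v-40,0):v+40,max(u-50,0):u+50],6)
i=np.hstack([cv2.imread('pics/scenetip.png'),cv2.imread('pics/toptip.png')]); cv2.imwrite('pics/tip.png',cv2.resize(i,(800,320)))
E
```

```text
[[0.1332, 0.8105, 0.5704, 0.4401], [0.9911, -0.1089, -0.0767, -0.1128], [-0.0, 0.5756, -0.8178, 0.1867], [0.0, 0.0, 0.0, 1.0]] [-0.0005, -0.0204, 0.0063, 0.0008, -0.0006, 0.0009] [-0.19305974 -0.42804931 -0.27488661]
tip [ 0.48868104 -0.1208706   0.11676605]
scene 0.03 0.05 27 [-0.0003  0.0011  0.0391] (array([-0.0159, -0.0098,  0.03  ]), array([0.0117, 0.0071, 0.0493]))
scene 0.05 0.07 26 [-0.0001  0.0011  0.06  ] (array([-0.0048, -0.0047,  0.0503]), array([0.0041, 0.0054, 0.0695]))
scene 0.07 0.1 17 [0.0007 0.0018 0.0768] (array([-0.0037, -0.0025,  0.0707]), array([0.0047, 0.006 , 0.0838]))
249.97343496427195 129.27441081599068
top 0.03 0.05 0  
top 0.05 0.07 13 [-0.0026  0.0048  0.0646] (array([-0.0054,  0.002 ,  0.0575]), array([0.0008, 0.006 , 0.07  ]))
top 0.07 0.1 14 [-0.0022  0.0047  0.0774] (array([-0.0059,  0.0034,  0.0707]), array([0.0007, 0.0058, 0.0853]))
293.5191476926931 231.6228886743681
```

View pics/tip.png

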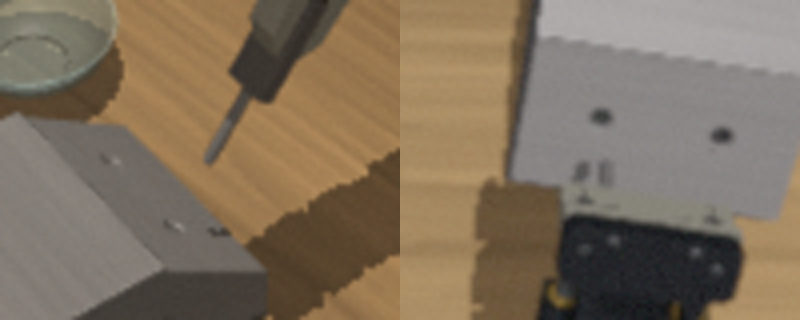

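The crops show the dowel tip within about a pixel of the predicted spot, at (208,163) in the left crop and (605,165) in the right. I correct the small residual and approach to 8 mm above the left hole.

Emit:
move_arm(
  motion=[
    [0,0,0,0,0,0],
    [0,0,0,0,0,0],
    [0,0,0,0,0,0],
  ],
)

```text
time: 8.65
tool_pos: [0.4391, -0.1132, 0.1859]
tool_rot: [2.529, 0.0, 1.436]
contact_force: [-0.1, 0.6, -0.8]
opening: 0.0135
grip_force: 50.0
```

```bash
sed -i 's/KT=np.array(\[-.0015/KT=np.array([-.002/' h.py; python3 -c "
from h import *
print(delta(goal(HL,.05)),delta(goal(HL,.008)))"
```

```text
[0.0093, -0.0083, 0.0051, 0.0007, -0.0003, 0.0005] [0.009, -0.0092, 0.4252, 0.0007, -0.0003, 0.0005]
```

Emit:
move_arm(
  motion=[
    [0.008,-0.006,0.2,0,0,0],
    [0.008,-0.006,0.35,0,0,0],
    [0.008,-0.006,0.42,0,0,0],
    [0.008,-0.006,0.42,0,0,0],
    [0.008,-0.006,0.42,0,0,0],
    [0.008,-0.006,0.42,0,0,0],
  ],
)

```text
time: 9.4
tool_pos: [0.4626, -0.1156, 0.1514]
tool_rot: [2.528, 0.001, 1.436]
contact_force: [-0.8, -0.1, -1.1]
opening: 0.0141
grip_force: 50.0
```

```bash
cat > tipv.py <<'E'
from h import *
import sys
n=sys.argv[1]; h=HL if sys.argv[2]=='L' else HR
print(delta(goal(h,.0)), robot.observe()['contact_force']@RG)
ims=[]
for k in ('scene','top'):
  c=cam(k); f=c['image'].shape[0]/2/np.tan(np.radians(c['vfov'])/2)
  q=np.linalg.inv(c['T'])@np.r_[h,1]; x,y=q[0]/-q[2],-q[1]/-q[2]; kk=1+c['k1']*(x*x+y*y); u,v=int(f*x*kk+c['cx']),int(f*y*kk+c['cy'])
  ims.append(cv2.resize(c['image'][v-20:v+20,u-25:u+25],(400,320),interpolation=cv2.INTER_CUBIC))
save(n,np.hstack(ims))
E
python3 tipv.py t1.png L
```

```text
[0.0016, -0.0038, 0.0873, 0.0008, -0.0002, 0.0006] [-0.23475575 -1.25595794  0.4922345 ]
```

View pics/t1.png

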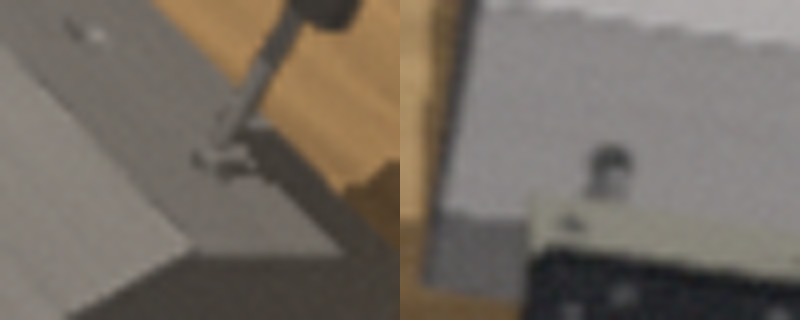

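The dowel points at the left hole: left crop tip (220,140) with the hole at (215,160), right crop (610,165). I ease in.

Emit:
move_arm(
  motion=[
    [0.001,-0.003,0.03,0,0,0],
    [0.001,-0.003,0.06,0,0,0],
    [0.001,-0.003,0.09,0,0,0],
    [0.001,-0.003,0.11,0,0,0],
    [0.001,-0.003,0.13,0,0,0],
    [0.001,-0.003,0.15,0,0,0],
    [0.001,-0.003,0.17,0,0,0],
    [0.001,-0.003,0.17,0,0,0],
  ],
)

```text
time: 10.5
tool_pos: [0.4707, -0.1188, 0.1389]
tool_rot: [2.531, -0.005, 1.439]
contact_force: [-1.5, 1.6, -3.6]
opening: 0.0138
grip_force: 50.0
```

```bash
cat > st.py <<'E'
from h import *
import sys
h=HL if sys.argv[1]=='L' else HR
d=delta(goal(h,.0)); s=robot.observe(); print(d,'depth mm',-100*d[2],'Ftool',(s['contact_force']@RG).round(2),'torque',np.round(s['torque'],2))
E
python3 st.py L
```

```text
[0.022, -0.0015, -0.0631, -0.0001, -0.0024, 0.0005] depth mm 6.3100000000000005 Ftool [ 1.42 -3.45  2.02] torque [0.35 0.7  0.16]
```

Emit:
move_arm(
  motion=[
    [0,0,0,0,0,0],
    [0,0,0,0,0,0],
  ],
)

```text
time: 10.75
tool_pos: [0.4707, -0.1188, 0.1391]
tool_rot: [2.531, -0.005, 1.439]
contact_force: [-0.7, 1.4, -3.3]
opening: 0.0138
grip_force: 50.0
```

```bash
python3 st.py L
```

```text
[0.0221, -0.0021, -0.0621, -0.0, -0.0024, 0.0005] depth mm 6.21 Ftool [ 1.27 -2.57  2.18] torque [0.43 0.96 0.21]
```

Something at the rim is pushing the tool about 2 mm sideways. I back off, shift and retry gently.

Emit:
move_arm(
  motion=[
    [0,0,-0.06,0,0,0],
    [-0.02,0,-0.08,0,0,0],
    [-0.02,0,-0.08,0,0,0],
    [-0.02,0,-0.08,0,0,0],
    [-0.02,0,-0.08,0,0,0],
  ],
)

```text
time: 11.38
tool_pos: [0.4663, -0.1206, 0.1459]
tool_rot: [2.53, -0.005, 1.439]
contact_force: [-0.1, 1.2, -1.3]
opening: 0.0137
grip_force: 50.0
```

```bash
python3 st.py L; python3 - <<'E'
from h import *
T=tool()
for n in ('scene','top'):
  c=cam(n); P=cloud(c); L=(P-T[:3,3])@T[:3,:3]
  for a,b in ((.03,.045),(.045,.06),(.06,.075)):
    m=(abs(L[...,0])<.015)&(abs(L[...,1])<.012)&(L[...,2]>a)&(L[...,2]<b)&(c['range_z']>0); p=L[m]; print(n,a,len(p), p.mean(0).round(4) if len(p) else '', (p.min(0).round(4),p.max(0).round(4)) if len(p) else '')
E
```

```text
[0.0456, -0.0071, 0.0178, 0.0002, -0.0022, 0.0005] depth mm -1.78 Ftool [ 1.18 -1.01  0.9 ] torque [0.01 0.36 0.  ]
scene 0.03 19 [-0.0004  0.0009  0.039 ] (array([-0.0046, -0.0045,  0.0318]), array([0.0039, 0.0041, 0.0449]))
scene 0.045 17 [-0.0001  0.0005  0.0534] (array([-0.0035, -0.0056,  0.0455]), array([0.0029, 0.004 , 0.0599]))
scene 0.06 16 [-0.0002  0.0009  0.067 ] (array([-0.0057, -0.0017,  0.0606]), array([0.005 , 0.005 , 0.0746]))
top 0.03 0  
top 0.045 0  
top 0.06 3 [-0.0017  0.0036  0.0734] (array([-0.0039,  0.0023,  0.0726]), array([0.0002, 0.0044, 0.0748]))
```

Emit:
move_arm(
  motion=[
    [0,0,-0.1,0,0,0],
    [0,0,-0.15,0,0,0],
    [0,0,-0.15,0,0,0],
    [0,0,-0.15,0,0,0],
  ],
)

```text
time: 11.98
tool_pos: [0.4577, -0.1195, 0.1581]
tool_rot: [2.53, -0.005, 1.439]
contact_force: [0.8, -1.0, -0.9]
opening: 0.0135
grip_force: 50.0
```

```bash
python3 st.py L;python3 st.py L; python3 -c "
from h import *
print(robot.observe()['qpos'])"
```

```text
[0.045, -0.0064, 0.1676, 0.0002, -0.0022, 0.0005] depth mm -16.76 Ftool [-0.93  0.24  1.23] torque [ 0.    0.44 -0.03]
[0.045, -0.0064, 0.1676, 0.0002, -0.0022, 0.0005] depth mm -16.76 Ftool [-0.93  0.24  1.23] torque [ 0.    0.44 -0.03]
[-0.60030341  0.10964327  2.27347911  0.9384483   0.33175456 -1.30197855]
```

The arm wasn't being pushed. q5 is clamped near its 0.28 limit, so the pose was only approached. I'll hold the dowel about 5° less tilted, which the 12 mm hole allows, to keep q5 off its limit.

```bash
cat >> h.py <<'E'
def zdir(t,az):
    t,az=np.radians([t,az]); return np.array([np.sin(t)*np.cos(az),np.sin(t)*np.sin(az),-np.cos(t)])
DN=D.copy(); ZN=zdir(30,-3); X=XT-ZN*(XT@ZN); X/=np.linalg.norm(X); RG=np.stack([X,np.cross(ZN,X),ZN],1)
def goal(h,back,off=(0,0)):
    G=np.eye(4); G[:3,:3]=RG; hm=h+DN*.003; G[:3,3]=hm-ZN*(back+.003)-RG@KT+RG@[off[0],off[1],0]; return G
E
python3 -c "
from h import *
print(delta(goal(HL,.020))); print(goal(HL,.02)[:3,3])"
```

```text
[0.0003, 0.0899, -0.0282, 0.0285, 0.0113, 0.0012]
[ 0.46336017 -0.12021056  0.16557944]
```

Emit:
move_arm(
  motion=[
    [0,0.09,-0.03,0.0285,0.011,0.001],
    [0,0.09,-0.03,0.0285,0.011,0.001],
    [0,0.09,-0.03,0.0285,0.011,0.001],
    [0,0.09,-0.03,0.0285,0.011,0.001],
    [0,0.09,-0.03,0.0285,0.011,0.001],
  ],
)

```text
time: 12.6
tool_pos: [0.4629, -0.1199, 0.1654]
tool_rot: [2.62, -0.036, 1.455]
contact_force: [0.9, -0.3, -0.3]
opening: 0.0132
grip_force: 50.0
```

```bash
python3 st.py L; python3 -c "
from h import *
print(robot.observe()['qpos'])"
```

```text
[-0.0027, 0.0058, 0.2011, -0.0002, 0.0001, 0.0001] depth mm -20.11 Ftool [-0.18  0.67  0.71] torque [ 0.01  0.26 -0.01]
[-0.58916351  0.11764771  2.17066851  0.60304705  0.46648064 -0.95438534]
```

Emit:
move_arm(
  motion=[
    [-0.002,0.005,0.08,0,0,0],
    [-0.002,0.005,0.15,0,0,0],
    [-0.002,0.005,0.2,0,0,0],
    [-0.002,0.005,0.23,0,0,0],
    [-0.002,0.005,0.26,0,0,0],
    [-0.002,0.005,0.29,0,0,0],
    [-0.002,0.005,0.3,0,0,0],
    [-0.002,0.005,0.3,0,0,0],
  ],
)

```text
time: 13.6
tool_pos: [0.4784, -0.1211, 0.1399]
tool_rot: [2.62, -0.036, 1.455]
contact_force: [-1.0, 0.4, -1.2]
opening: 0.0138
grip_force: 50.0
```

```bash
python3 st.py L; python3 -c "
from h import *
print(robot.observe()['qpos'])"; python3 tipv.py t2.png L
```

```text
[0.001, -0.0024, -0.0981, -0.0002, 0.0002, 0.0002] depth mm 9.81 Ftool [ 0.22 -1.5   0.56] torque [0.07 0.62 0.01]
[-0.56588948  0.19545067  2.1723853   0.69438165  0.39261726 -1.03747032]
[0.001, -0.0024, -0.0981, -0.0002, 0.0002, 0.0002] [ 0.22441778 -1.50311652  0.56002229]
```

View pics/t2.png

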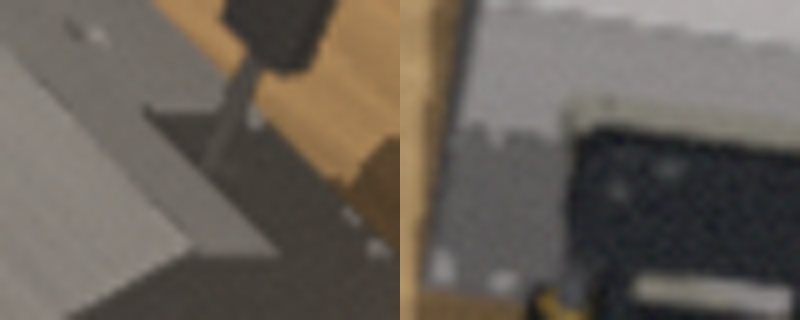

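The dowel is 10 mm deep in the left hole (left crop, entering at (210,165)) with no axial force. I advance to the pad and feel.

Emit:
move_arm(
  motion=[
    [0,0,0.02,0,0,0],
    [0,0,0.04,0,0,0],
    [0,0,0.05,0,0,0],
    [0,0,0.05,0,0,0],
    [0,0,0.05,0,0,0],
  ],
)

```text
time: 14.32
tool_pos: [0.4808, -0.1213, 0.136]
tool_rot: [2.619, -0.035, 1.455]
contact_force: [-8.5, -0.4, 6.6]
opening: 0.0138
grip_force: 50.0
```

```bash
python3 st.py L
```

```text
[0.0013, -0.0038, -0.144, 0.0, 0.0003, 0.0003] depth mm 14.399999999999999 Ftool [-1.12 -4.   -9.98] torque [ 0.08  1.2  -0.02]
```

Emit:
move_arm(
  motion=[
    [0,0,0.01,0,0,0],
    [0,0,0.01,0,0,0],
    [0,0,0.01,0,0,0],
  ],
)

```text
time: 14.7
tool_pos: [0.4813, -0.1213, 0.1353]
tool_rot: [2.619, -0.035, 1.455]
contact_force: [-10.8, 0.7, 9.6]
opening: 0.0139
grip_force: 50.0
```

```bash
python3 st.py L
```

```text
[0.0011, -0.0044, -0.1518, 0.0001, 0.0003, 0.0003] depth mm 15.18 Ftool [ -0.2   -4.53 -13.73] torque [0.12 1.3  0.04]
```

It is stiff, 10 N rising about 5 N/mm, so this is the adjuster. I withdraw and go to the right hole.

Emit:
move_arm(
  motion=[
    [0,0,-0.1,0,0,0],
    [0,0,-0.25,0,0,0],
    [0,0,-0.37,0,0,0],
    [0,0,-0.37,0,0,0],
    [0,0,-0.37,0,0,0],
  ],
)

```text
time: 15.32
tool_pos: [0.4633, -0.1205, 0.1669]
tool_rot: [2.619, -0.035, 1.455]
contact_force: [-0.1, 0.5, -0.9]
opening: 0.014
grip_force: 50.0
```

```bash
python3 -c "
from h import *
print(delta(goal(HR,.02)),delta(goal(HL,.02)))"
```

```text
[-0.699, -0.0066, -0.0169, 0.0001, 0.0004, 0.0002] [0.003, -0.0062, 0.012, 0.0001, 0.0004, 0.0002]
```

Emit:
move_arm(
  motion=[
    [-0.4,0,-0.017,0,0,0],
    [-0.697,-0.005,-0.017,0,0,0],
    [-0.697,-0.005,-0.017,0,0,0],
    [-0.697,-0.005,-0.017,0,0,0],
    [-0.697,-0.005,-0.017,0,0,0],
  ],
)

```text
time: 15.95
tool_pos: [0.4538, -0.1885, 0.1654]
tool_rot: [2.62, -0.036, 1.456]
contact_force: [0.2, -0.1, -0.7]
opening: 0.014
grip_force: 50.0
```

```bash
python3 st.py R; python3 -c "
from h import *
print(robot.observe()['qpos'])"
```

```text
[-0.0131, 0.0025, 0.199, -0.0002, -0.0, 0.0004] depth mm -19.900000000000002 Ftool [-0.15 -0.17  0.72] torque [ 0.03  0.29 -0.01]
[-0.771017    0.15638736  2.12142007  0.67066971  0.5576891  -1.16895975]
```

Emit:
move_arm(
  motion=[
    [-0.005,0.001,0.03,0,0,0],
    [-0.005,0.001,0.08,0,0,0],
    [-0.005,0.001,0.13,0,0,0],
    [-0.005,0.001,0.15,0,0,0],
    [-0.005,0.001,0.15,0,0,0],
  ],
)

```text
time: 16.58
tool_pos: [0.4613, -0.1903, 0.1524]
tool_rot: [2.62, -0.036, 1.455]
contact_force: [0.5, -0.5, -0.6]
opening: 0.0139
grip_force: 50.0
```

```bash
python3 st.py R
```

```text
[0.0013, 0.0003, 0.0483, -0.0002, 0.0002, 0.0002] depth mm -4.83 Ftool [-0.45  0.18  0.74] torque [-0.03  0.34  0.  ]
```

Emit:
move_arm(
  motion=[
    [0.001,0,0.03,0,0,0],
    [0.001,0,0.06,0,0,0],
    [0.001,0,0.09,0,0,0],
    [0.001,0,0.12,0,0,0],
    [0.001,0,0.15,0,0,0],
    [0.001,0,0.15,0,0,0],
  ],
)

```text
time: 17.32
tool_pos: [0.4688, -0.1907, 0.1395]
tool_rot: [2.62, -0.036, 1.455]
contact_force: [-0.5, 0.2, -0.6]
opening: 0.0138
grip_force: 50.0
```

```bash
python3 st.py R
```

```text
[0.0005, -0.0003, -0.1017, -0.0001, 0.0002, 0.0002] depth mm 10.17 Ftool [ 0.12 -0.71  0.27] torque [0.02 0.37 0.07]
```

Emit:
move_arm(
  motion=[
    [0,0,0.02,0,0,0],
    [0,0,0.04,0,0,0],
    [0,0,0.055,0,0,0],
    [0,0,0.055,0,0,0],
  ],
)

```text
time: 17.82
tool_pos: [0.471, -0.1907, 0.1345]
tool_rot: [2.62, -0.036, 1.455]
contact_force: [-5.3, -0.3, 1.7]
opening: 0.0137
grip_force: 50.0
```

```bash
python3 st.py R
```

```text
[0.0003, 0.0053, -0.1554, -0.0004, 0.0003, 0.0002] depth mm 15.540000000000001 Ftool [-0.79 -3.65 -4.06] torque [-0.12  1.25 -0.13]
```

The resistance is soft, so this is the catch. I push on.

Emit:
move_arm(
  motion=[
    [0,0,0.01,0,0,0],
    [0,0,0.02,0,0,0],
    [0,0,0.03,0,0,0],
    [0,0,0.04,0,0,0],
    [0,0,0.05,0,0,0],
    [0,0,0.06,0,0,0],
    [0,0,0.07,0,0,0],
    [0,0,0.07,0,0,0],
  ],
)

```text
time: 18.82
tool_pos: [0.4735, -0.1907, 0.1278]
tool_rot: [2.622, -0.036, 1.455]
contact_force: [-11.7, -2.2, 1.9]
opening: 0.0139
grip_force: 50.0
```

```bash
cat > lid.py <<'E'
from h import *
c=cam('top'); P=cloud(c); m=(P[...,0]>.55)&(P[...,0]<.8)&(P[...,1]>-.26)&(P[...,1]<-.09)&(P[...,2]>.112)&(c['range_z']>0); p=P[m]; print('above lid',len(p),p.max(0) if len(p) else '', robot.observe()['qpos'][4])
E
python3 st.py R; python3 lid.py
```

```text
[-0.0005, 0.0171, -0.2263, -0.001, 0.0002, 0.0002] depth mm 22.63 Ftool [-3.47 -8.84 -7.39] torque [-0.31  2.41 -0.22]
above lid 2376 [ 0.67325837 -0.09321045  0.20004993] 0.45897372589753666
```

The lid is open. I withdraw and return to the keeper.

Emit:
move_arm(
  motion=[
    [0,0,-0.1,0,0,0],
    [0,0,-0.3,0,0,0],
    [0,0,-0.6,0,0,0],
    [0,0,-0.8,0,0,0],
    [0,0,-0.8,0,0,0],
  ],
)

```text
time: 19.5
tool_pos: [0.4355, -0.1896, 0.1997]
tool_rot: [2.616, -0.033, 1.454]
contact_force: [-0.4, 0.2, -1.6]
opening: 0.0137
grip_force: 50.0
```

```bash
python3 lid.py; cat >> h.py <<'E'
def kp(x,y,z):
    G=np.eye(4); G[:3,:3]=R.from_euler('xyz',[np.pi,0,1.445]).as_matrix(); G[:3,3]=[x,y,z]; return G
E
python3 -c "
from h import *
T=tool();print(T.round(4).tolist()); G=kp(*(T[:3,3]+[0,.0,.06]));print(delta(G)); print(delta(kp(.5394,.1776,.27),G))"
```

```text
above lid 1129 [ 0.67617199 -0.09715721  0.2194495 ] 0.656708631165772
[[0.116, 0.858, 0.5004, 0.4354], [0.9927, -0.1175, -0.0285, -0.1893], [0.0343, 0.5, -0.8653, 0.1987], [0.0, 0.0, 0.0, 1.0]]
[0.0206, 0.3, -0.5192, 0.1667, -0.0115, 0.0001]
[3.7705, 0.5715, -0.1127, 0.0, -0.0, 0.0]
```

Next I untilt and rise, then translate in four calls, the last one stopping above the keeper.

Emit:
move_arm(
  motion=[
    [0.02,0.3,-0.519,0.05,-0.004,0],
    [0.02,0.3,-0.519,0.1,-0.008,0],
    [0.02,0.3,-0.519,0.167,-0.0115,0],
    [0.02,0.3,-0.519,0.167,-0.0115,0],
    [0.02,0.3,-0.519,0.167,-0.0115,0],
  ],
)

```text
time: 20.18
tool_pos: [0.4362, -0.1884, 0.2565]
tool_rot: [-3.137, -0.003, 1.448]
contact_force: [0.1, -0.8, -1.3]
opening: 0.0136
grip_force: 50.0
```

Emit:
move_arm(
  motion=[
    [0.5,0.08,0,0,0,0],
    [0.95,0.143,-0.03,0,0,0],
  ],
)

```text
time: 20.42
tool_pos: [0.461, -0.0954, 0.2602]
tool_rot: [-3.139, -0.003, 1.444]
contact_force: [0.1, -0.2, -0.4]
opening: 0.0137
grip_force: 50.0
```

Emit:
move_arm(
  motion=[
    [0.5,0.08,0,0,0,0],
    [0.95,0.143,-0.03,0,0,0],
  ],
)

```text
time: 20.68
tool_pos: [0.4871, -0.0024, 0.2636]
tool_rot: [-3.139, -0.002, 1.446]
contact_force: [1.4, -1.2, -0.7]
opening: 0.0136
grip_force: 50.0
```

Emit:
move_arm(
  motion=[
    [0.5,0.08,0,0,0,0],
    [0.95,0.143,-0.03,0,0,0],
  ],
)

```text
time: 20.92
tool_pos: [0.5131, 0.0901, 0.2666]
tool_rot: [-3.139, -0.002, 1.446]
contact_force: [0.2, 1.3, -0.8]
opening: 0.014
grip_force: 50.0
```

Emit:
move_arm(
  motion=[
    [0.5,0.08,0,0,0,0],
    [0.9,0.143,0,0,0,0],
    [0.9,0.143,0,0,0,0],
    [0.9,0.143,0,0,0,0],
    [0.9,0.143,0,0,0,0],
  ],
)

```text
time: 21.55
tool_pos: [0.5385, 0.1748, 0.2673]
tool_rot: [-3.139, -0.001, 1.444]
contact_force: [0.4, 0.1, -0.4]
opening: 0.0139
grip_force: 50.0
```

```bash
python3 - <<'E'
from h import *
T=tool(); print(T[:3,3],delta(kp(.5394,.1776,.193)))
for n in ('scene','top'):
  c=cam(n); P=cloud(c); L=(P-T[:3,3])@T[:3,:3]
  for a,b in ((-.02,0),(0,.03),(.03,.045),(.045,.06),(.06,.075),(.075,.1)):
    m=(abs(L[...,0])<.025)&(abs(L[...,1])<.015)&(L[...,2]>a)&(L[...,2]<b)&(c['range_z']>0); p=L[m]; print(n,a,len(p), p.mean(0).round(4) if len(p) else '', (p.min(0).round(4),p.max(0).round(4)) if len(p) else '')
m=(abs(P[...,2]-.085)<.006)&(abs(P[...,0]-.54)<.06)&(abs(P[...,1]-.177)<.06); print(m.sum())
E
```

```text
[0.53853332 0.17477264 0.26733664] [0.0283, 0.007, 0.7434, -0.0009, -0.0004, -0.0002]
scene -0.02 61 [ 0.0123  0.0015 -0.0107] (array([ 0.0097, -0.0148, -0.0197]), array([ 0.0148,  0.0147, -0.0004]))
scene 0 115 [0.0048 0.0041 0.0175] (array([-0.0171, -0.0079,  0.0005]), array([0.0147, 0.0083, 0.0294]))
scene 0.03 10 [-0.0028  0.0024  0.0396] (array([-0.0168,  0.0009,  0.0303]), array([0.0017, 0.0044, 0.044 ]))
scene 0.045 21 [-0.0004  0.0019  0.0521] (array([-0.0054, -0.002 ,  0.0451]), array([0.0022, 0.0048, 0.0596]))
scene 0.06 17 [-0.0003  0.0017  0.068 ] (array([-0.0048, -0.0034,  0.0613]), array([0.0024, 0.004 , 0.0746]))
scene 0.075 9 [-0.0006  0.0016  0.0792] (array([-0.0033, -0.0016,  0.0751]), array([0.0014, 0.0034, 0.0835]))
top -0.02 22 [-0.0161  0.0035 -0.0085] (array([-0.0174, -0.0031, -0.0179]), array([-0.0096,  0.0145, -0.0004]))
top 0 34 [-0.0166  0.0007  0.0151] (array([-0.0176, -0.0055,  0.001 ]), array([-0.0121,  0.0079,  0.0283]))
top 0.03 0  
top 0.045 0  
top 0.06 0  
top 0.075 1 [-0.0047  0.0023  0.0821] (array([-0.0047,  0.0023,  0.0821]), array([-0.0047,  0.0023,  0.0821]))
505
```

The key sits in the hand as it did when pulled. I go down to just above grip entry.

Emit:
move_arm(
  motion=[
    [0.028,0.009,0.2,0,0,0],
    [0.028,0.009,0.5,-0.0009,0,0],
    [0.028,0.009,0.74,-0.0009,0,0],
    [0.028,0.009,0.74,-0.0009,0,0],
    [0.028,0.009,0.74,-0.0009,0,0],
    [0.028,0.009,0.74,-0.0009,0,0],
  ],
)

```text
time: 22.4
tool_pos: [0.5405, 0.1786, 0.1947]
tool_rot: [3.139, -0.002, 1.446]
contact_force: [0.4, 0.3, -0.4]
opening: 0.0137
grip_force: 50.0
```

```bash
python3 -c "
from h import *
print(tool()[:3,3],delta(kp(.5396,.1776,.0905)))"
```

```text
[0.54047108 0.17864568 0.19474621] [-0.0133, -0.01, 1.0424, 0.0008, -0.0006, 0.0002]
```

Emit:
move_arm(
  motion=[
    [-0.01,-0.007,0,0,0,0],
    [-0.01,-0.007,0.2,0,0,0],
    [-0.01,-0.007,0.45,0,0,0],
    [-0.01,-0.007,0.7,0,0,0],
    [-0.01,-0.007,0.7,0,0,0],
    [-0.01,-0.007,0.7,0,0,0],
    [-0.01,-0.007,0.7,0,0,0],
  ],
)

```text
time: 23.28
tool_pos: [0.5398, 0.178, 0.1248]
tool_rot: [3.139, -0.002, 1.446]
contact_force: [-0.2, 0.1, -0.6]
opening: 0.0136
grip_force: 50.0
```

```bash
python3 -c "
from h import *
print(tool()[:3,3],delta(kp(.5396,.1776,.0905)),robot.observe()['contact_force'])"
```

```text
[0.53975857 0.17795185 0.12475448] [-0.0043, -0.002, 0.3425, 0.0008, -0.0006, 0.0003] [-0.2086858   0.12395617 -0.63080288]
```

Emit:
move_arm(
  motion=[
    [-0.003,-0.002,0.04,0,0,0],
    [-0.003,-0.002,0.08,0,0,0],
    [-0.003,-0.002,0.12,0,0,0],
    [-0.003,-0.002,0.16,0,0,0],
    [-0.003,-0.002,0.2,0,0,0],
    [-0.003,-0.002,0.2,0,0,0],
  ],
)

```text
time: 24.02
tool_pos: [0.5386, 0.1776, 0.103]
tool_rot: [-3.141, -0.001, 1.446]
contact_force: [-0.5, 0.4, -1.1]
opening: 0.0139
grip_force: 50.0
```

```bash
python3 -c "
from h import *
print(tool()[:3,3],delta(kp(.5396,.1776,.0905)),robot.observe()['contact_force'])"
```

```text
[0.53857754 0.17758036 0.10295767] [0.0014, 0.0102, 0.1246, -0.0001, -0.0003, 0.0003] [-0.50753918  0.40120046 -1.13798337]
```

Emit:
move_arm(
  motion=[
    [0,0.004,0.03,0,0,0],
    [0,0.004,0.06,0,0,0],
    [0,0.004,0.09,0,0,0],
    [0,0.004,0.12,0,0,0],
    [0,0.004,0.13,0,0,0],
    [0,0.004,0.14,0,0,0],
    [0,0.004,0.14,0,0,0],
  ],
)

```text
time: 24.9
tool_pos: [0.5391, 0.1776, 0.0905]
tool_rot: [3.141, -0.001, 1.446]
contact_force: [-3.6, -0.9, 8.5]
opening: 0.0139
grip_force: 50.0
```

```bash
python3 -c "
from h import *
print(tool()[:3,3],delta(kp(.5396,.1776,.0905)),robot.observe()['contact_force'])"
```

```text
[0.53908488 0.17755638 0.09053819] [0.0011, 0.0051, 0.0004, 0.0002, -0.0004, 0.0003] [-3.61803514 -0.91996862  8.50653774]
```

Emit:
move_arm(
  motion=[
    [0,0.004,0.01,0,0,0],
    [0,0.004,0.015,0,0,0],
    [0,0.004,0.015,0,0,0],
  ],
)

```text
time: 25.28
tool_pos: [0.5391, 0.1776, 0.0905]
tool_rot: [3.141, -0.001, 1.446]
contact_force: [-8.3, -1.0, 20.7]
opening: 0.0137
grip_force: 50.0
```

```bash
python3 -c "
from h import *
print(tool()[:3,3],robot.observe()['contact_force'])"
```

```text
[0.53914386 0.17758767 0.09047296] [-8.25945497 -1.04272567 20.73744726]
```

It is seated. I let go with a small opening and rise.

Emit:
move_arm(
  motion=[
    [0,0,-0.015,0,0,0],
    [0,0,-0.015,0,0,0],
    [0,0,-0.015,0,0,0],
    [0,0,-0.015,0,0,0],
    [0,0,-0.015,0,0,0],
  ],
  fingers=0,
)

```text
time: 25.9
tool_pos: [0.5395, 0.1774, 0.0892]
tool_rot: [-3.142, -0.001, 1.446]
contact_force: [0.0, 0.6, -0.0]
opening: 0.0456
grip_force: 0.0
```

Emit:
move_arm(
  motion=[
    [0,0,-0.1,0,0,0],
    [0,0,-0.4,0,0,0],
    [0,0,-0.8,0,0,0],
    [0,0,-1,0,0,0],
  ],
)

```text
time: 26.4
tool_pos: [0.5404, 0.1776, 0.1925]
tool_rot: [3.137, -0.002, 1.446]
contact_force: [-0.8, 0.5, -0.3]
opening: 0.046
grip_force: 0.0
```

Emit:
move_arm(
  motion=[
    [-0.5,0,-0.3,0,0,0],
    [-1,0,-0.3,0,0,0],
    [-1,0,-0.3,0,0,0],
    [-1,0,-0.3,0,0,0],
    [-1,0,-0.3,0,0,0],
  ],
)

```text
time: 27.02
tool_pos: [0.5271, 0.0792, 0.2192]
tool_rot: [3.142, -0.001, 1.447]
contact_force: [0.4, -0.8, -0.5]
opening: 0.0455
grip_force: 0.0
```

```bash
python3 - <<'E'
from h import *
for n in ('wrist','top'):
  c=cam(n); P=cloud(c); Z=P[...,2]
  near=(abs(P[...,0]-.54)<.06)&(abs(P[...,1]-.177)<.06)&(c['range_z']>0)
  for a,b in ((.080,.090),(.115,.145)):
    m=near&(Z>a)&(Z<b); p=P[m]
    if len(p)>5: print(n,len(p),p[:,2].mean(),np.percentile(p[:,2],95),cv2.minAreaRect(p[:,:2].astype(np.float32)))
c=cam('scene'); save('s3.png',c['image'],1.5)
E
python3 lid.py
```

```text
wrist 3922 0.08401630977560685 0.08536939237642181 ((0.5393441915512085, 0.17764055728912354), (0.06977003067731857, 0.05066807195544243), 82.4905014038086)
wrist 850 0.12885080208547814 0.1303170560158578 ((0.5390219688415527, 0.17573155462741852), (0.03125710412859917, 0.013458236120641232), 83.2688980102539)
above lid 1136 [ 0.67724162 -0.09686039  0.218148  ] 1.263824846158809
```

View pics/s3.png

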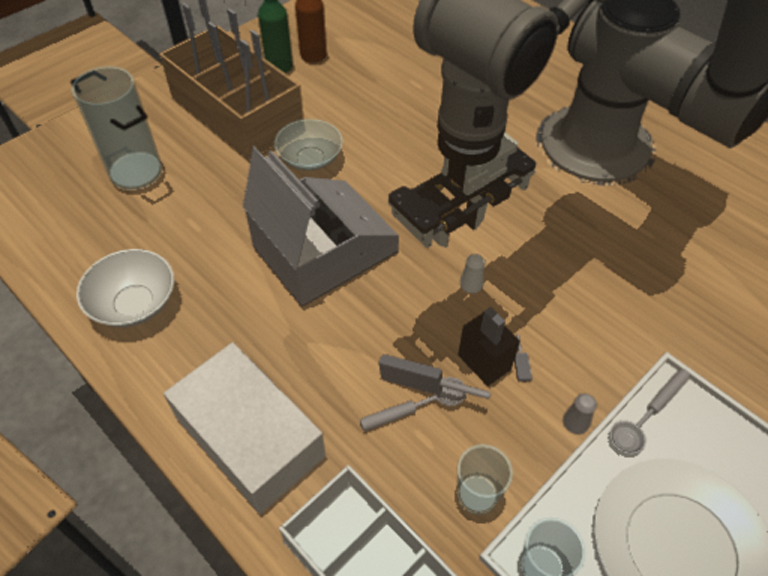

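The lid stands open at (280,200), the key is home in the keeper at (490,330) with its top at z 0.130, and the tableware has not moved.

```bash
python3 -c "
from cell import robot
print(robot.hand_in())"
```

```text
the job is handed in; nothing more can be done
None
```

The job is handed in, with no verdict shown: the right hole held the catch and the lid is open, the left hole was the stiff adjuster (backed off after about 1 mm), the key is fully home in its keeper and released, and the tableware was left where it was.

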